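Roll the mailing tube up to the labelling posts

ROBOT

A 6-joint arm with a two-finger parallel gripper is mounted at the origin on the work surface; the furniture and walls round the work are solid. World frame = base frame: x ahead of the robot, y to its left, z up, the work surface at z = 0. Lengths are in mm, angles in rad, forces in N, time in s.
With the tool pointing down it reaches from about 275 to 825 mm from the base axis. Payload 4.9 kg.
Tool frame: the origin (TCP) lies at the very end of the fingers, on their centre line; the grasp point (between the pads) lies 19 mm behind it; z points along the fingers, y is the line along which they close (so a half turn about z gives the same grasp; the last joint's range is limited). The gripper opens to 85 mm and grips with 20 to 120 N. Pads are 22 mm wide; open, the fingers measure 114 mm over their backs; the gripper's body (76 mm by 85 mm) begins 54 mm behind the grasp point. The pads swing forward as they close: fully open they stand 13 mm farther back than shut.
Start: joints at [-1.252, 0.326, -0.193, 1.052, 0, 1.437], TCP at [240.631, -494.586, 208.381] pointing down, gripper open.
Joint ranges: [-2.65, 2.65], [-0.97, 1.79], [-1.3, 1.35], [-1.93, 2.1], [-1.47, 1.37], [-3.14, 3.14]. Speed limits (rad/s): [2.57, 2.57, 3.14, 3.14, 3.14, 3.14].

INTERFACE

Orientations are given as [roll, pitch, yaw] about the fixed x, y, z axes, in that order (R = Rz(yaw) Ry(pitch) Rx(roll)).
In Python, from bench import bot, solve_ik, imaging gives the robot as it stands. Calls block until the motion is done:
- bot.move_ptp(position, orientation): joint-space move of the TCP to a pose.
- bot.movel(position, rot=None, max_speed=150, threshold=None): straight line of the TCP; rot=None keeps the orientation; max_speed is the mean speed in mm/s. With threshold (N) it stops when the force on the tool has changed by that much, and returns True; else False.
- bot.move_j(angles): joint-space move.
- bot.grip(opening, effort=None): opening from 0.0 (shut) to 1.0 (fully open); effort is the grip in N (None keeps the last); returns when the fingers have stopped.
- bot.dwell(seconds).
- solve_ik(position, orientation): joint angles nearest the present ones, or None.
- bot.get_state(): the state.
- imaging.capture(name): name is "scene" or "top"; returns the picture (480x640x3 uint8, blue, green, red); there is no depth.
- imaging.camera_model(name): a dict with "K" (3x3 intrinsics, pixels), "position" and "rotation" of the camera in the world. Camera axes: x right, y up, looking along -z (the intrinsics and any distortion apply to the point x, -y, -z); pixel columns grow to the right and rows downward; lengths in mm; the calibration is good to about 2 mm. A picture is of the moment at which its call begins. camera_model takes no time and is no camera call.
A pose or a line that the arm cannot do raises bot.IKError and nothing moves.
- bot.sign_off(): hands the job in; it is judged then, once.
The state is a dict: "t": time; "qpos": joint angles; "joint_velocities": joint speeds; "effort": joint torques, N m; "tcp_pos": TCP position; "orientation": TCP orientation; "contact_force": force on the tool from outside, world axes, zero at the start; "wrist_torque": the same for the moment, N m; "opening": opening from 0.0 (shut) to 1.0 (fully open); "gripper_force": force on a finger pad.
Only numpy, scipy, OpenCV 4.12 (cv2) and the standard library are available. Lean on these libraries where they do the work, as an engineer would, in place of code of your own. Each camera call takes 0.05 s, during which the arm holds its last target. There are 200 camera calls.

TASK

Gently push the brown cardboard mailing tube with the fingertips so that it rolls along the plywood labelling board and comes to rest on the line between the two small metal posts, lying square between them, ready for its label. Roll it, do not pinch, lift or drag it, and do not let it run past the posts. Leave everything else on the bench where it is, and finish with the hand clear.

Things in the scene. Friction and masses are not known exactly. Their poses are not given: they have to be found in the camera images.
- tube: Plain brown cardboard mailing tube, 55 mm diameter, 150 mm long, 0.14 kg, lying across the board at its right (-y) end, almost square to it (0.035 rad); white label on top at start. Origin: middle of its axis, 32.5 mm above the worktop (tube top at 60 mm). Own x along the tube; y, z turn as it rolls. Smooth: friction about 0.3; left alone at 50 mm/s it rolls on about 7 mm and stays, keeping its heading.
- gate: Two fixed aluminium posts, 12 mm thick, tops 51 mm above the worktop, on feet 22 x 30 mm, joined by a thin dark line on the board (no step). Origin: middle of the line, on the board top, 5 mm above the worktop. x along the line (posts at -107 and +107 mm, 192 mm free between feet); y the way the tube must roll, away from its start. Goal: tube axis over and along the line.
- board: Fixed plywood board 240 mm (x) by 320 mm (y), 5 mm thick, flat on the worktop. Origin: centre of its underside. y is the lane, from the tube's start (-y end) to the posts; roughly world +y (leftwards).
- glue_stick: Glue stick standing upright, 29 mm thick, 96 mm tall, on the worktop beside the board on the robot's side. Origin: centre of its underside. Leave alone.
- calculator: Calculator 118 x 68 x 15 mm lying on the worktop on the robot's side of the board. Origin: centre of its underside. Leave alone.
- black_marker: Marker pen 138 mm long, 20 mm thick, lying on the worktop beside the board's far side. Origin: underside of its middle. Leave alone.
- tape_roll: Small roll of tape lying flat, 67 mm across, 18 mm high, on the worktop beyond the left end of the board. Origin: centre of its underside. Leave alone.

How it is judged (in metres and radians):
On the way:
1. the tube rolls over: its label goes from the top to the underside (angle between tube's own z axis and vertical above 2.4 rad), for 0.02 s.
At the end, for the whole second after the job is handed in: The tube lies at rest on the board between the posts, its axis within 12 mm of the line, within 0.1 rad of parallel to it, and its middle within 22 mm of the middle between the posts (y of tube in the frame of gate between -0.012 and 0.012 m and x of tube in the frame of gate between -0.022 and 0.022 m and angle between the x axis of tube and the x axis of gate, either way round below 0.1 rad and height (world z) of tube between 0.029 and 0.036 m and linear speed of tube below 0.01 m/s and angular speed of tube below 0.2 rad/s); the robot touches nothing.
It fails at once if the tube is pinched or pressed hard (fingers on it with more than 25 N) (contact force between the fingers and tube above 25 N).
It fails at once if the tube is lifted (more than 8 mm) (height (world z) of tube above 0.0405 m).
It fails at once if the tube runs past the posts (its axis more than 25 mm beyond the line) (y of tube in the frame of gate above 0.025 m).
It fails at once if the glue stick, calculator, marker pen or roll of tape is moved more than 25 mm, or the glue stick is tipped over (distance of any of glue_stick, calculator, black_marker, tape_roll from where it was at the start of the episode above 0.025 m or angle between glue_stick's own z axis and vertical above 0.5 rad).
It also fails if it takes over 45 s, if anything falls off the work surface, if the arm or the gripper's body presses on something with over 40 N, if the wrist force passes 120 N, or if a joint passes its speed limit or range.

## Working session

There is one attempt and no reset: what is moved stays moved. The work goes in short steps, each a Python script; the robot and the scene stay as the last script left them, time stands still between calls to the robot, and variables do not carry over. Pictures are saved under pics/ and viewed, at most 10 in all, crops included, and the job is handed in when it is done.

```bash
mkdir -p pics; python3 - <<'E'
from bench import bot, imaging
import cv2
for n in ("top","scene"):
    cv2.imwrite(f"pics/{n}0.png", imaging.capture(n)); m=imaging.camera_model(n); print(n,m)
print(bot.get_state())
E
```

```text
top {'K': array([[591.52532479,   0.        , 317.59575489],
       [  0.        , 591.52532479, 252.31003587],
       [  0.        ,   0.        ,   1.        ]]), 'position': array([371.83070619, -27.87502055, 944.33613073]), 'rotation': array([ 0.14000548,  0.02075912, -1.5963331 ])}
scene {'K': array([[477.65266886,   0.        , 321.60032366],
       [  0.        , 477.65266886, 239.52962599],
       [  0.        ,   0.        ,   1.        ]]), 'position': array([ 141.92653447, -744.14942337,  425.20867784]), 'rotation': array([ 1.15901135,  0.0221292 , -0.45662802])}
{'t': 0.1, 'qpos': array([-1.25224487e+00,  3.26880958e-01, -1.93480684e-01,  1.05198943e+00,
       -3.57237349e-05,  1.43657784e+00]), 'joint_velocities': array([-0.00111224, -0.00126878,  0.00221985, -0.00104202, -0.00079054,
        0.00196908]), 'effort': array([-1.92036134e-05, -4.44237828e+01,  2.63037997e+01,  7.88617210e-03,
       -2.54355700e-04, -8.53072237e-06]), 'tcp_pos': array([ 240.41795712, -494.05666758,  207.67527755]), 'orientation': array([-3.14004711e+00, -1.72647469e-04,  4.52769844e-01]), 'contact_force': array([ 0.53770838, -0.73913909, -0.49884416]), 'wrist_torque': array([-0.00573362, -0.00908535, -0.00402547]), 'gripper_force': 0.0, 'opening': 0.998574616498197}
```

View pics/top0.png

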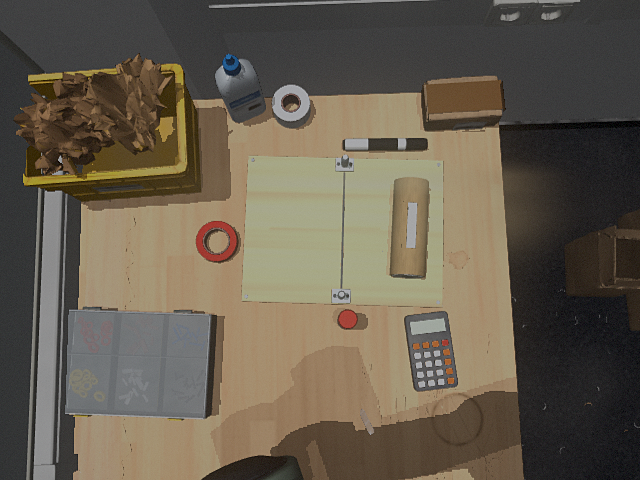

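View pics/scene0.png

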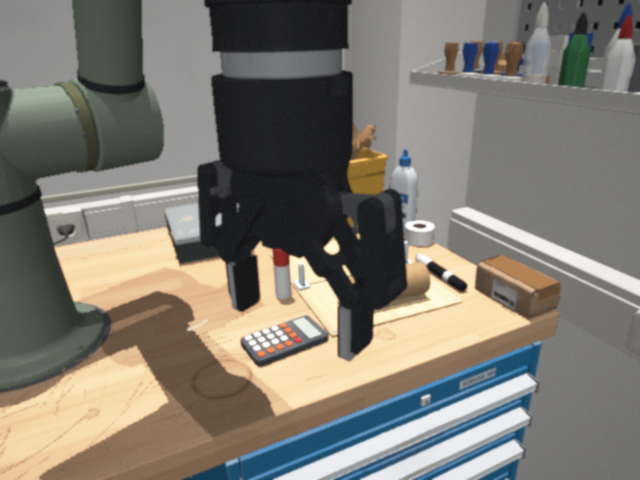

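```bash
python3 - <<'E'
import cv2
i=cv2.imread("pics/top0.png")[145:345,270:450]
cv2.imwrite("pics/crop0.png",cv2.resize(i,(540,600),interpolation=cv2.INTER_CUBIC))
E
```

```text
(no output)
```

View pics/crop0.png

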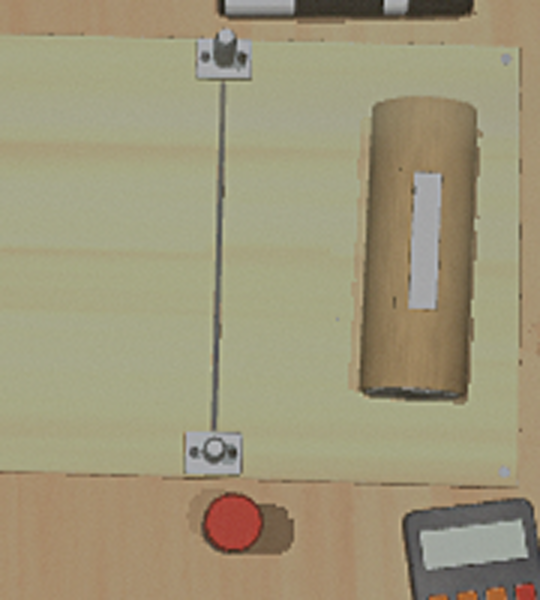

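```bash
cat > h.py <<'E'
import numpy as np
from scipy.spatial.transform import Rotation as R
from bench import bot, imaging, solve_ik
m=imaging.camera_model("top")
def px(u,v,z):
    d=np.linalg.inv(m["K"])@[u,v,1]; d=R.from_euler("xyz",m["rotation"]).as_matrix()@[d[0],-d[1],-d[2]]
    return (m["position"]+d*(z-m["position"][2])/d[2])
def crop(u,v,z): return px(270+u/3,145+v/3,z)
E
python3 - <<'E'
from h import *
np.set_printoptions(precision=1,suppress=True)
a,b=crop(223,81,5),crop(214,431,5); print("line",a,b,np.linalg.norm(a-b),(a+b)/2,np.arctan2(*(a-b)[1::-1]))
print("feet",crop(223,60,5),crop(213,453,5))
c,d=crop(424,106,32.5),crop(414,390,32.5); print("tube axis",c,d,np.linalg.norm(c-d),(c+d)/2,np.arctan2(*(c-d)[1::-1]))
print("label",crop(428,172,60),crop(423,309,60),crop(425.5,240.5,60))
print("edges",crop(367,246,32.5),crop(471.5,248,32.5))
print("glue",crop(232,523,96),"calc corner",crop(530,500,15),crop(405,515,15), "board right", crop(520,47,5),crop(517,487,5))
for y in (-230,-200,-90): print(solve_ik([400,y,15],[np.pi,0,0.02]),solve_ik([400,y,15],[np.pi,0,np.pi/2]),solve_ik([400,y,15],[np.pi,0,-np.pi/2]))
E
```

```text
line [635.9 -58.8   5. ] [445.3 -48.    5. ] 190.9166856580998 [540.6 -53.4   5. ] -0.056792080475274606
feet [647.7 -59.2   5. ] [433.7 -47.1   5. ]
tube axis [ 611.3 -163.1   32.5] [ 461.5 -150.9   32.5] 150.35343287998867 [ 536.4 -157.    32.5] -0.08170006655692148
label [ 569.6 -159.4   60. ] [ 499.5 -153.6   60. ] [ 534.4 -156.5   60. ]
edges [ 537.4 -130.    32.5] [ 534.8 -184.1   32.5]
glue [394.2 -53.2  96. ] calc corner [ 404.2 -210.6   15. ] [ 398.2 -145.5   15. ] board right [ 649.9 -220.8    5. ] [ 411.5 -206.1    5. ]
[-0.7  0.4 -0.7  0.5  0.   2.4] [-0.7  0.4 -0.7  0.5  0.   0.9] [-0.7  0.4 -0.7  0.5  0.  -2.3]
[-0.6  0.4 -0.7  0.5  0.   2.5] [-0.6  0.4 -0.7  0.5  0.   0.9] [-0.6  0.4 -0.7  0.5  0.  -2.2]
[-0.4  0.3 -0.8  0.4  0.   2.7] [-0.4  0.3 -0.8  0.4  0.   1.2] [-0.4  0.3 -0.8  0.4  0.  -2. ]
```

```bash
cat >> h.py <<'E'
G=np.array([540.6,-53.4]); GA=-0.0568; TC=np.array([536.4,-157.]); TA=-0.0817
n=lambda a: np.array([-np.sin(a),np.cos(a)])
def rot(a): return [np.pi,0,np.pi/2+a]
E
python3 - <<'E'
from h import *
import cv2
p=TC-65*n(TA)
bot.move_ptp([*p,120],rot(TA)); bot.movel([*p,12],max_speed=100)
s=bot.get_state(); print(s["t"],s["tcp_pos"],s["orientation"],s["contact_force"],s["opening"])
cv2.imwrite("pics/s1.png",imaging.capture("scene"))
q=G-63.5*n(GA)
print(bot.movel([*q,12],rot=rot(GA),max_speed=30,threshold=12))
bot.dwell(.3); s=bot.get_state(); print(s["t"],s["tcp_pos"],s["orientation"],s["contact_force"])
i=imaging.capture("top")[145:345,270:450]
cv2.imwrite("pics/crop1.png",cv2.resize(i,(540,600),interpolation=cv2.INTER_CUBIC))
cv2.imwrite("pics/s2.png",imaging.capture("scene"))
E
```

```text
2.8417 [ 531.67630382 -222.12380104   12.6730904 ] [3.14041246e+00 5.60370781e-04 1.48907966e+00] [0.57383438 0.83440675 0.64910606] 0.9969558439625539
False
6.85 [ 538.30979306 -117.83338527   13.19961475] [3.13900655e+00 2.35138678e-03 1.51369160e+00] [ 0.80834114 -3.04511898  7.69468126]
```

View pics/crop1.png

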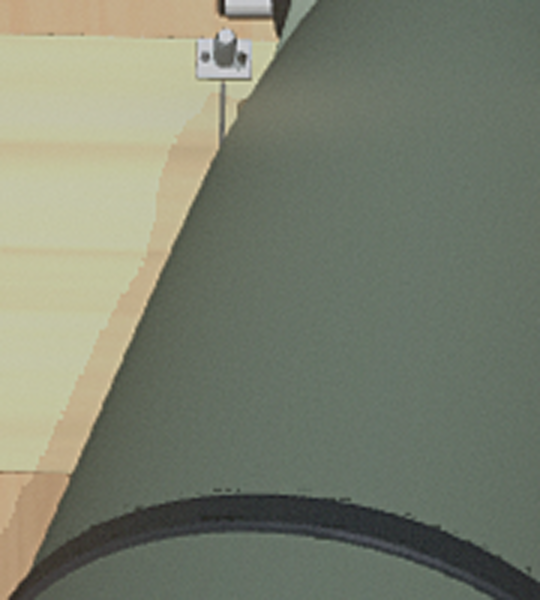

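View pics/s2.png

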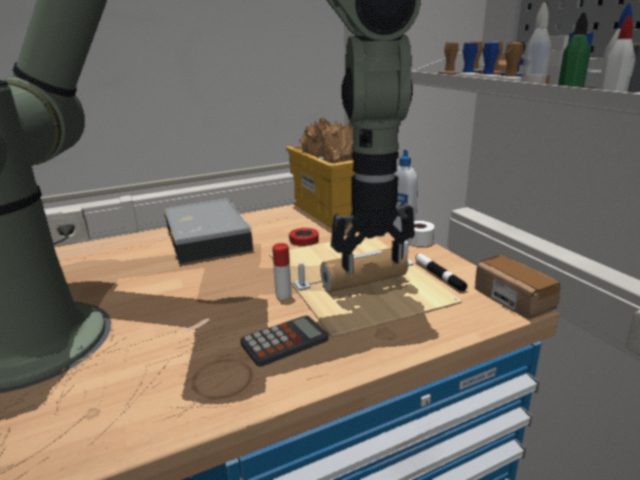

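```bash
python3 - <<'E'
import cv2
i=cv2.imread("pics/s2.png")[190:310,270:430]
cv2.imwrite("pics/c2.png",cv2.resize(i,(800,600),interpolation=cv2.INTER_CUBIC))
E
```

```text
(no output)
```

View pics/c2.png

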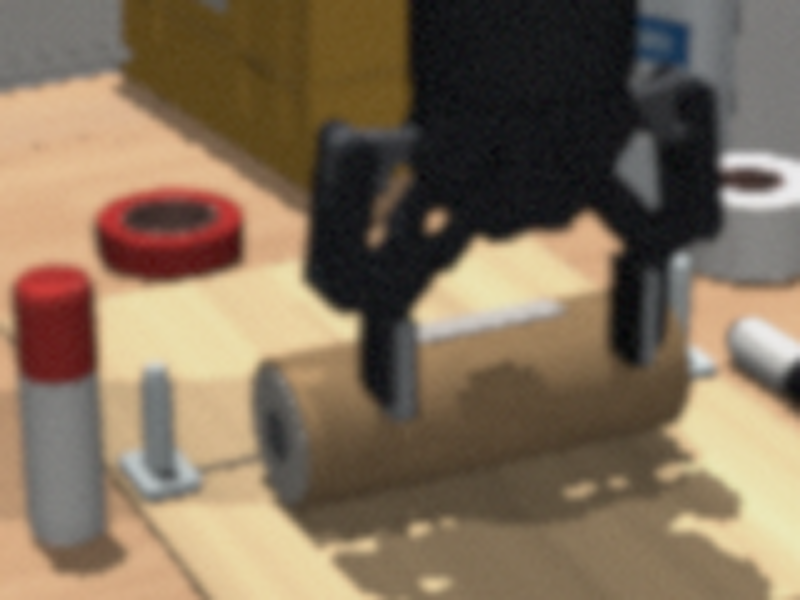

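```bash
cat >> h.py <<'E'
import cv2
def proj(P,name="scene"):
    c=imaging.camera_model(name); q=R.from_euler("xyz",c["rotation"]).as_matrix().T@(np.array(P,float)-c["position"])
    q=c["K"]@[q[0],-q[1],-q[2]]; return q[:2]/q[2]
def c2(P): return (proj(P)-[270,190])*5
E
python3 - <<'E'
from h import *
np.set_printoptions(precision=0,suppress=True)
c=np.array([538.3,-117.8]); u=np.array([np.cos(GA),np.sin(GA)])
for z in (13,26,40,53): print("tip",z,*[c2([*(c+o*u+11*t*n(GA)),z]) for o in (-42.5,42.5) for t in(-1,1)])
for d in (-45,-35,-25,-15): print("tube near/far end",d,c2([*(G+d*n(GA)-(75-4)*u),32.5]),c2([*(G+d*n(GA)+79*u),32.5]),"top label",*[c2([*(G+d*n(GA)+(4+o)*u),60]) for o in(-35,35)])
E
```

```text
tip 13 [416. 518.] [388. 490.] [631. 467.] [600. 440.]
tip 26 [416. 485.] [388. 457.] [633. 435.] [601. 408.]
tip 40 [416. 449.] [388. 421.] [634. 399.] [602. 374.]
tip 53 [416. 414.] [388. 387.] [636. 366.] [604. 341.]
tube near/far end -45 [299. 447.] [673. 364.] top label [403. 354.] [580. 316.]
tube near/far end -35 [287. 435.] [659. 353.] top label [391. 342.] [566. 306.]
tube near/far end -25 [276. 423.] [645. 343.] top label [378. 331.] [553. 295.]
tube near/far end -15 [265. 411.] [631. 332.] top label [366. 320.] [539. 285.]
```

```bash
python3 - <<'E'
from h import *
p=G-85*n(GA)
bot.movel([*p,13],max_speed=60); bot.movel([*p,110],max_speed=150); bot.grip(0.4)
bot.move_j([-1.252,.326,-.193,1.052,0,1.437])
s=bot.get_state(); print(s["t"],s["opening"],s["contact_force"])
i=imaging.capture("top")[145:345,270:450]
cv2.imwrite("pics/crop3.png",cv2.resize(i,(540,600),interpolation=cv2.INTER_CUBIC))
E
```

```text
10.5333 0.40490931394404367 [ 0.24996141  0.4887554  -0.49492579]
```

View pics/crop3.png

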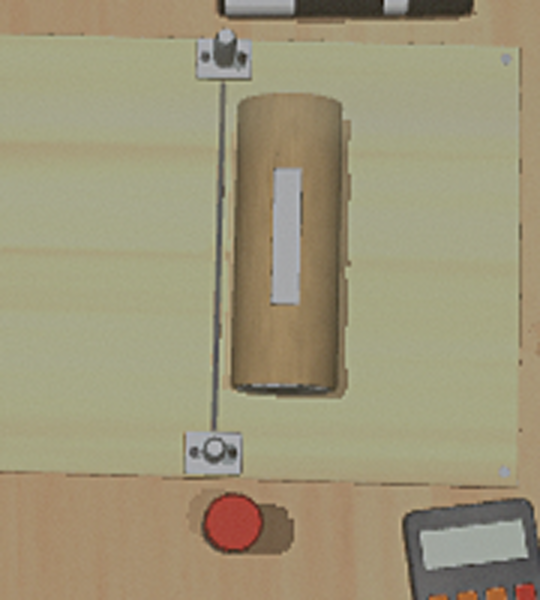

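```bash
python3 - <<'E'
from h import *
np.set_printoptions(precision=3,suppress=True)
c,d=crop(290,104,32.5),crop(284,388,32.5); T=((c+d)/2)[:2]; A=np.arctan2(*(c-d)[1::-1])
print("tube",T,A,np.linalg.norm(c-d),"gate y",(T-G)@n(GA),"x",(T-G)@[np.cos(GA),np.sin(GA)])
p=T+48*n(A); print("hand",p)
bot.move_ptp([*p,150],rot(A)); bot.movel([*p,45],max_speed=120)
print(bot.movel([*p,6],max_speed=20,threshold=4))
s=bot.get_state(); print(s["t"],s["tcp_pos"],s["contact_force"])
z=s["tcp_pos"][2]
bot.movel([*p,z+10],max_speed=40); s=bot.get_state(); print(s["t"],s["tcp_pos"],s["contact_force"])
i=imaging.capture("scene")[190:310,270:430]
cv2.imwrite("pics/c4.png",cv2.resize(i,(800,600),interpolation=cv2.INTER_CUBIC))
E
```

```text
tube [539.47  -88.462] -0.05761607871441344 150.49077480655342 gate y -35.06956618982775 x 0.8619924176130727
hand [542.234 -40.542]
False
15.6833 [542.321 -40.553   6.096] [-0.064 -0.232 -0.326]
16.0833 [542.706 -40.628  16.626] [-0.021 -0.447  0.654]
```

View pics/c4.png

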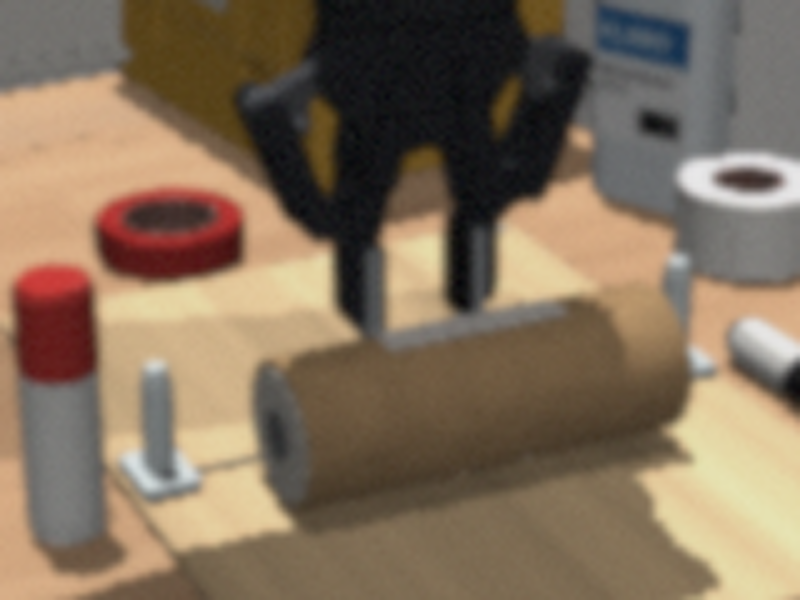

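```bash
python3 - <<'E'
from h import *
np.set_printoptions(precision=0,suppress=True)
c=np.array([542.7,-40.6]); u=np.array([np.cos(GA),np.sin(GA)])
for z in (16,26,36,46,56,66): print("tip",z,*[c2([*(c+o*u+11*t*n(GA)),z]) for o in (-20,20) for t in(-1,1)])
E
```

```text
tip 16 [377. 403.] [352. 379.] [473. 383.] [447. 359.]
tip 26 [377. 379.] [352. 356.] [474. 359.] [447. 336.]
tip 36 [377. 355.] [352. 332.] [474. 335.] [447. 312.]
tip 46 [377. 331.] [352. 308.] [474. 311.] [447. 288.]
tip 56 [377. 306.] [352. 283.] [475. 286.] [448. 264.]
tip 66 [377. 281.] [352. 259.] [475. 261.] [448. 240.]
```

```bash
python3 - <<'E'
from h import *
np.set_printoptions(precision=2,suppress=True)
T=np.array([539.47,-88.46]); A=-0.0572; p=T+48*n(A)
print(bot.movel([*p,-24],max_speed=30,threshold=4))
s=bot.get_state(); z=s["tcp_pos"][2]; print(s["t"],s["tcp_pos"],s["contact_force"])
z0=max(z+13,-11); bot.movel([*p,z0],max_speed=60)
q=T+(-80+38.5)*n(A)
print(z0,bot.movel([*q,z0],max_speed=35,threshold=6))
s=bot.get_state(); print(s["t"],s["tcp_pos"],s["contact_force"])
if s["contact_force"][2]<4:
    bot.movel([*(q+10*n(A)),z0],max_speed=80); bot.movel([*(q+10*n(A)),100],max_speed=180)
    bot.move_j([-1.252,.326,-.193,1.052,0,1.437])
i=imaging.capture("top")[145:345,270:450]; print(bot.get_state()["t"])
cv2.imwrite("pics/crop5.png",cv2.resize(i,(540,600),interpolation=cv2.INTER_CUBIC))
E
```

```text
True
17.1833 [542.01 -40.49 -18.69] [-0.99  0.69  6.05]
-5.6898578273178515 False
20.2667 [ 537.08 -129.79   -5.68] [ 0.19 -0.05 -0.45]
23.1083
```

View pics/crop5.png

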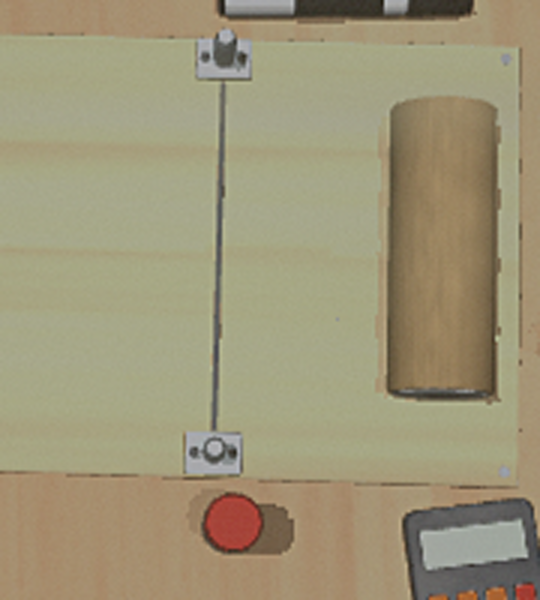

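```bash
python3 - <<'E'
from h import *
np.set_printoptions(precision=3,suppress=True)
u=np.array([np.cos(GA),np.sin(GA)])
c,d=crop(444,106,32.5),crop(441.5,392,32.5); T=((c+d)/2)[:2]; A=np.arctan2(*(c-d)[1::-1])
gy=(T-G)@n(GA); gx=(T-G)@u; gap=(np.array([537.08,-129.79])-T)@n(GA)
print("tube",T,A,np.linalg.norm(c-d),gx,gy,"gap",gap)
assert 33<gap<50 and abs(gx)<15
p=T-55*n(A); e=G-(gap+1.5)*n(GA)+gx*u
bot.move_ptp([*p,60],rot(A)); bot.movel([*p,-5.7],max_speed=90)
print(bot.movel([*e,-5.7],rot=rot(GA),max_speed=35,threshold=6))
s=bot.get_state(); print(s["t"],s["tcp_pos"],s["contact_force"])
b=e-15*n(GA); bot.movel([*b,-5.7],max_speed=80); bot.movel([*b,100],max_speed=180)
bot.move_j([-1.252,.326,-.193,1.052,0,1.437])
i=imaging.capture("top")[145:345,270:450]; print(bot.get_state()["t"])
cv2.imwrite("pics/crop6.png",cv2.resize(i,(540,600),interpolation=cv2.INTER_CUBIC))
E
```

```text
tube [ 535.519 -169.268] -0.05761619767725225 151.1990621025108 1.505036891344245 -115.96998782807668 gap 39.50335242823409
False
29.425 [539.783 -94.481  -5.686] [ 0.902 -0.738 -0.366]
32.3667
```

View pics/crop6.png

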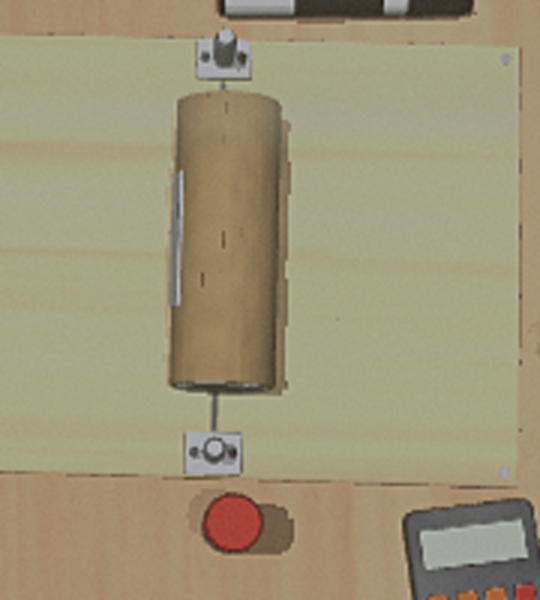

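```bash
python3 - <<'E'
from h import *
c,d=crop(229,104,32.5),crop(222.5,388,32.5); T=((c+d)/2)[:2]; A=np.arctan2(*(c-d)[1::-1])
gy=(T-G)@n(GA); gx=(T-G)@[np.cos(GA),np.sin(GA)]
print(gx,gy,A-GA)
if abs(gy)<7: print(bot.sign_off())
E
```

```text
-0.011972678689635202 -3.1750629584437458 0.0022398027228893377
the job is handed in; nothing more can be done
None
```

The tube is at rest between the posts and handed in: by my last picture its axis is about 3 mm short of the line, centred and square to within 0.01 rad, with the hand clear. On the first push it slid about 70 mm instead of rolling, because the fingertips were too high, so I rolled it back and then forward onto the line.

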